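# Draw the cage leak-tester plunger to its test mark

### The arm

A 7-joint arm with a two-finger parallel gripper is mounted at the origin on the work surface. World frame = base frame: x ahead of the robot, y to its left, z up, the work surface at z = 0. Lengths are in m, angles in rad, forces in N, time in s.
With the tool pointing down it reaches from about 0.4 to 0.925 m from the base axis. Payload 5.6 kg.
Tool frame: the origin (TCP) lies between the finger pads; the fingertips stand 19 mm ahead of it and the grasp point (between the pads) is the TCP; x points along the fingers, y is the direction in which the jaws open and shut, and the axes are right-handed (so a half turn about x gives the same grasp; the last joint's range is limited). The gripper opens to 85 mm and grips with 20 to 120 N. Pads are 22 mm wide; open, the fingers measure 114 mm over their backs; the gripper's body (76 mm by 85 mm) begins 54 mm behind the grasp point. The pads swing forward as they close: fully open they stand 13 mm farther back than shut.
Start: joints at [-1.188, 0.468, -0.012, 1.603, 0.006, 1.071, -0.056], TCP at [0.269, 0.592, 0.25] pointing down, gripper open.
Joint ranges: [-2.53, 2.53], [-0.31, 2.02], [-1.57, 1.55], [0.28, 2.44], [-1.29, 4.43], [0.15, 1.84], [-2.92, 2.92]. Speed limits (rad/s): [2.57, 2.57, 3.14, 3.14, 3.14, 3.14, 3.14].

### API

Orientations are given as [roll, pitch, yaw] about the fixed x, y, z axes, in that order (R = Rz(yaw) Ry(pitch) Rx(roll)).
In Python, from station import bot gives the robot as it stands. The module is installed in compiled form; this text tells all that it offers.
- The arm moves only by the shell command python3 -m pendant 'ROWS' [OPENING] [FORCE]. ROWS is JSON, a list that holds one entry, the list of rows, each a list of 6 numbers: the shift along the world's x, y, z scaled (see below), then the turn, a rotation vector about the world's x, y, z scaled (see below). In form: [[[dx, dy, dz, rx, ry, rz], ...]]. A call has 1 to 10 rows; each row shifts and turns the commanded pose from where the row before left it; what a row does not reach is not made up. The controller multiplies each number of a shift by 0.25 m and each number of a turn by 90 degrees. A row lasts 1/10 s, in which the tool goes at most 50 mm and 8.59 degrees, less where a joint would pass 70% of its speed; a pose out of reach is approached as far as the arm can. A call with a number of a shift or a turn outside -1 to 1 is refused whole. A call with a gripper value outside its range is refused whole. OPENING is the closure, from -1 (fully open) to 1 (shut), set as the call begins (- or left out, the last holds). The fingers move at their own pace and stop on an object; FORCE is the grip in N (left out, the last holds). Time passes only in rows, so rows that do not move let the fingers close. It gives the time, the measured TCP pose, the force and the opening at its end, in the units of the state.
- bot.get_state(): the state, without advancing time (a new reading comes with each control period).
- bot.capture(name): name is "side" or "top"; returns the picture (480x640x3 uint8, red, green, blue); there is no depth.
- bot.get_calibration(name): a dict with "mtx" (3x3 intrinsics, pixels), "D" ([k1, k2, p1, p2, k3] as OpenCV has them; the pictures are not rectified), "extrinsics" (4x4, takes a point from camera to world coordinates). Camera axes: x right, y down, z forward; pixel columns grow to the right and rows downward; lengths in m; the calibration is good to about 2 mm. A picture is of the moment at which its call begins. get_calibration takes no time and is no camera call.
- bot.finish_job(): hands the job in, once; it reports no verdict.
The state is a dict: "time_s": time; "q": joint angles; "qvel": joint speeds; "tau": joint torques, N m; "tcp_pos": TCP position; "tool_rot": TCP orientation; "ft_force": force on the tool from outside, world axes, zero at the start; "torque": the same for the moment, N m; "gripper_width": finger opening in m.
Only numpy, scipy, OpenCV 4.12 (cv2) and the standard library are available. Lean on these libraries where they do the work, as an engineer would, in place of code of your own. Each camera call takes 0.05 s, during which the arm holds its last target.

### The job

Run up the cage leak tester: press its red, yellow and green keys in that order, one at a time, each fully down and let up again before the next, and leave the black key alone. Then take the green grip of the plunger and draw it smoothly along its slanted bore, without bending it against the bore, until the whole orange band is out of the barrel but the blue band below it is still hidden inside, and finish holding it still there, not letting go, with the plunger not bearing hard on the barrel. Do not push the other things on the bench about.

Things in the scene. Friction and masses are not known exactly. Their poses are not given: they have to be found in the camera images.
- barrel: Aluminium pump barrel, a fixed 46 x 46 x 92 mm block on a grey stand, its top leaning 20 degrees from vertical, roughly towards the robot. Origin at the centre of the bore's mouth, in the block's top face, 115 mm above the bench; z points out of the bore along its axis, y is level, across the lean. The bore is round, 21.5 mm wide, 80 mm deep.
- plunger_grip (a point): Centre of the plunger's round green grip, 24 mm in diameter, which reaches from 25 mm below to 25 mm above this point, its top end; z runs along the plunger, out of the bore. Pushed home, this point is 40 mm out from the mouth along the bore; the orange band is all out at 75 mm and the blue band shows from 98 mm.
- plunger: The whole plunger, loose in the bore, 145 mm long, 0.18 to 0.35 kg; it slides back in if let go. Origin and axes as plunger_grip. Below the grip is a steel rod 20 mm in diameter, its foot 120 mm below the origin. Orange band 60 to 75 mm below the origin, blue band 98 to 110 mm below.
- stand: Grey stand fixed on the bench, carrying the barrel. Origin on the bench, 10 mm behind the point below the bore's mouth; x points away from the robot side, z up. Base plate 130 mm wide, from 75 mm in front of the origin to 115 mm behind it, with a low box with a dial (61 mm high) behind the barrel.
- console: White keypad box 160 x 160 x 50 mm, fixed; origin at the centre of its underside, z up. Four round keys on its top in a 66 mm square; which colour is where varies.
- key_red_top (a point): Centre of the top face of the red key, 28 mm in diameter, 72 mm above the bench; it is pressed straight down.
- key_yellow_top (a point): Centre of the top face of the yellow key, 28 mm in diameter, 72 mm above the bench; it is pressed straight down.
- key_green_top (a point): Centre of the top face of the green key, 28 mm in diameter, 72 mm above the bench; it is pressed straight down.
- key_black_top (a point): Centre of the top face of the black key, 28 mm in diameter, 72 mm above the bench; it is pressed straight down.
- key_red (a joint): Travel of the red key: 0 up, 0.006 m fully down; a spring returns it; 1.5 N starts it and 5 N takes it fully down. It counts as pressed beyond 4 mm, let up below 2 mm.
- key_yellow (a joint): Travel of the yellow key: 0 up, 0.006 m fully down; a spring returns it; 1.5 N starts it and 5 N takes it fully down. It counts as pressed beyond 4 mm, let up below 2 mm.
- key_green (a joint): Travel of the green key: 0 up, 0.006 m fully down; a spring returns it; 1.5 N starts it and 5 N takes it fully down. It counts as pressed beyond 4 mm, let up below 2 mm.
- key_black (a joint): Travel of the black key: 0 up, 0.006 m fully down; a spring returns it; 1.5 N starts it and 5 N takes it fully down. It counts as pressed beyond 4 mm, let up below 2 mm.
- water_bottle: Clear bottle, 64 mm wide, 170 mm tall; bystander. Origin under its centre.
- pellet_jar: Amber jar with a white lid, 72 mm wide, 90 mm tall; bystander. Origin under its centre.
- cage_clip: Flat green clip 70 x 30 mm, 16 mm high; bystander. Origin under its centre.
- seal_ring: Black rubber ring, 44 mm wide, 10 mm high; bystander. Origin under its centre.
- food_dish: Steel dish, 90 mm wide, 35 mm tall; bystander. Origin under its centre.
- driver: Screwdriver with a blue handle lying on the bench; bystander. Origin under it.
- card_box: White box 90 x 60 x 35 mm; bystander. Origin under its centre.

How it is judged:
By the outcome, as a careful person would: the job done as asked, in the order asked, and still so for the second after the job is handed in, while the arm keeps its last pose, push and grip.
It also fails if it takes over 67 s, if anything falls off the work surface, if the arm or the gripper's body presses on something with over 40 N, if the wrist force passes 120 N, or if a joint passes its speed limit or range.

## Working session

There is one attempt and no reset: what is moved stays moved. The work goes in short steps, Python scripts to look and compute and a shell command to move; the robot and the scene stay as the last step left them, time stands still between calls to the robot, and variables do not carry over. Pictures are saved under pics/ and viewed, and the job is handed in when it is done.

```bash
mkdir -p pics
python3 - <<'E'
from station import bot
import cv2,numpy as np
for n in("side","top"):
    im=bot.capture(n); cv2.imwrite(f"pics/{n}0.png",im[:,:,::-1]); c=bot.get_calibration(n)
    print(n,np.round(c["mtx"],1).tolist(),np.round(c["D"],3),np.round(c["extrinsics"],3).tolist())
s=bot.get_state(); print({k:np.round(v,3) for k,v in s.items()})
E
```

```text
side [[461.7, 0.0, 332.4], [0.0, 461.7, 235.0], [0.0, 0.0, 1.0]] [-0.113  0.     0.     0.     0.   ] [[0.801, -0.351, 0.485, 0.082], [-0.598, -0.485, 0.637, -0.645], [0.012, -0.801, -0.599, 0.743], [0.0, 0.0, 0.0, 1.0]]
top [[551.5, 0.0, 322.0], [0.0, 551.5, 251.7], [0.0, 0.0, 1.0]] [-0.126  0.     0.     0.     0.   ] [[-0.143, -0.969, 0.202, 0.263], [-0.99, 0.141, -0.024, 0.029], [-0.005, -0.203, -0.979, 1.638], [0.0, 0.0, 0.0, 1.0]]
{'time_s': np.float64(0.1), 'q': array([-1.188,  0.468, -0.012,  1.604,  0.006,  1.071, -0.056]), 'qvel': array([-0.002, -0.004,  0.001, -0.003,  0.   ,  0.001, -0.001]), 'tau': array([ 0.0000e+00, -5.3351e+01,  2.1000e-02, -2.5196e+01,  1.1000e-02,
        4.0000e-03, -0.0000e+00]), 'tcp_pos': array([0.268, 0.591, 0.249]), 'tool_rot': array([-1.479,  1.569, -1.905]), 'ft_force': array([-0.969,  0.282, -1.329]), 'torque': array([-0.025,  0.055, -0.015]), 'gripper_width': np.float64(0.085)}
```

View pics/side0.png

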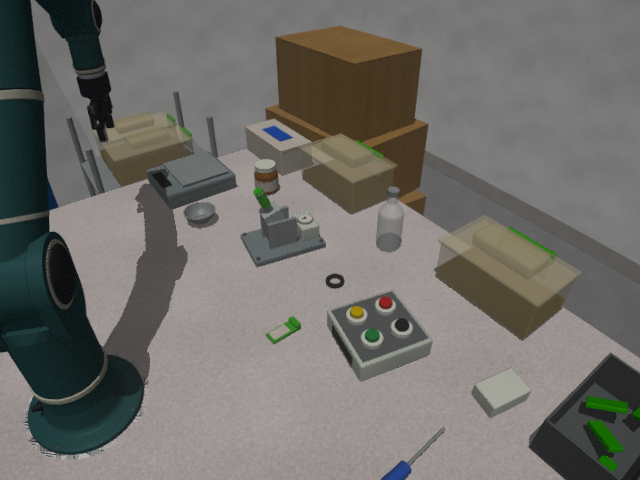

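View pics/top0.png

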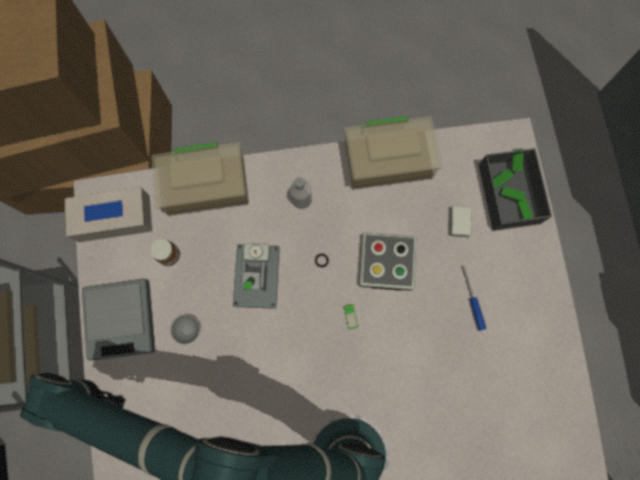

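Side view: yellow key (357,314), red (386,303), green (372,337), black (402,326), plunger grip about (263,198). Top view: red (378,247), yellow (377,270), green (400,271), black (401,249), grip (249,284), stand plate (235..278, 243..307). Next I'll measure these.

```bash
cat > h.py <<'E'
from station import bot
import cv2,numpy as np
def ray(n,uv):
    c=bot.get_calibration(n);K=np.array(c["mtx"]);D=np.array(c["D"]);E=np.array(c["extrinsics"])
    p=cv2.undistortPoints(np.array([[uv]],float),K,D)[0,0]
    d=E[:3,:3]@np.array([p[0],p[1],1]);return E[:3,3],d/np.linalg.norm(d)
def plane(n,uv,z):
    o,d=ray(n,uv);return o+d*(z-o[2])/d[2]
def tri(a,b):
    A=np.zeros((3,3));r=np.zeros(3);L=[]
    for n,uv in(("side",a),("top",b)):
        o,d=ray(n,uv);P=np.eye(3)-np.outer(d,d);A+=P;r+=P@o;L.append((o,d))
    x=np.linalg.solve(A,r);return x,[float(np.linalg.norm((np.eye(3)-np.outer(d,d))@(x-o))) for o,d in L]
def proj(n,X):
    c=bot.get_calibration(n);E=np.linalg.inv(np.array(c["extrinsics"]))
    return cv2.projectPoints(np.array([X],float),cv2.Rodrigues(E[:3,:3])[0],E[:3,3],np.array(c["mtx"]),np.array(c["D"]))[0][0,0]
E
python3 - <<'E'
from h import *
ims={n:cv2.imread(f"pics/{n}0.png") for n in("side","top")}
seeds={"red":((386,303),(378,247)),"yellow":((357,314),(377,270)),"green":((372,336),(400,271)),"black":((402,325),(401,249)),"grip":((263,198),(249,284))}
rng={"red":[(0,8),(170,180)],"yellow":[(15,35)],"green":[(60,90)],"grip":[(45,85)]}
for k,(a,b) in seeds.items():
    cs=[]
    for n,s in(("side",a),("top",b)):
        hsv=cv2.cvtColor(ims[n],cv2.COLOR_BGR2HSV)
        if k=="black": m=(hsv[...,2]<45)
        else:
            m=np.zeros(hsv.shape[:2],bool)
            for lo,hi in rng[k]: m|=(hsv[...,0]>=lo)&(hsv[...,0]<=hi)&(hsv[...,1]>110)
        w=np.zeros_like(m);r=18;w[s[1]-r:s[1]+r,s[0]-r:s[0]+r]=1
        nn,lab,st,ce=cv2.connectedComponentsWithStats((m&w).astype(np.uint8))
        i=1+np.argmax(st[1:,4]);cs.append(ce[i]);print(k,n,st[i],np.round(ce[i],1), np.round(plane(n,ce[i],.07),3))
    x,e=tri(*cs);print("   tri",np.round(x,4),np.round(e,4))
for n,s in(("side",(280,232)),("top",(257,274))):
    w=70 if n=="side" else 50
    c=ims[n][s[1]-w:s[1]+w,s[0]-w:s[0]+w];cv2.imwrite(f"pics/{n}_crop.png",cv2.resize(c,(600,600),interpolation=cv2.INTER_CUBIC))
E
```

```text
red side [379 297  13  12 128] [385.2 302.4] [ 0.577 -0.176  0.07 ]
red top [375 243   7   8  48] [378.  246.8] [ 0.577 -0.173  0.07 ]
   tri [ 0.5778 -0.174   0.0673] [0.0008 0.0008]
yellow side [350 306  14  13 139] [356.4 311.7] [ 0.513 -0.161  0.07 ]
yellow top [373 266   8   8  49] [376.8 269.1] [ 0.512 -0.159  0.07 ]
   tri [ 0.5129 -0.1597  0.068 ] [0.0009 0.0009]
green side [366 329  13  13 133] [371.8 334.7] [ 0.498 -0.226  0.07 ]
green top [397 268   6   6  31] [399.5 270.6] [ 0.498 -0.223  0.07 ]
   tri [ 0.4991 -0.2239  0.0677] [0.0007 0.0007]
black side [395 319  14  12 126] [401.7 324.4] [ 0.562 -0.24   0.07 ]
black top [398 246   6   6  28] [400.5 248.5] [ 0.562 -0.237  0.07 ]
   tri [ 0.5633 -0.2384  0.0671] [0.0009 0.0009]
grip side [257 193  13  15 113] [263.6 200.6] [0.569 0.305 0.07 ]
grip top [244 279   9  11  62] [248. 284.] [0.522 0.215 0.07 ]
   tri [0.5137 0.2049 0.1415] [0.0035 0.0035]
```

View pics/side_crop.png

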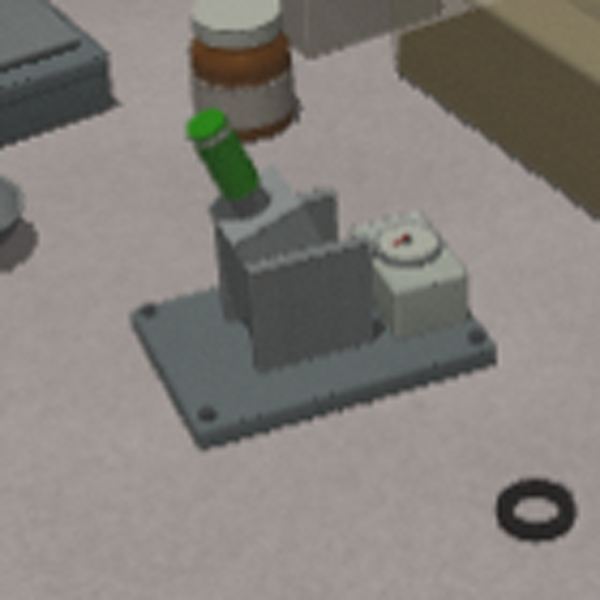

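View pics/top_crop.png

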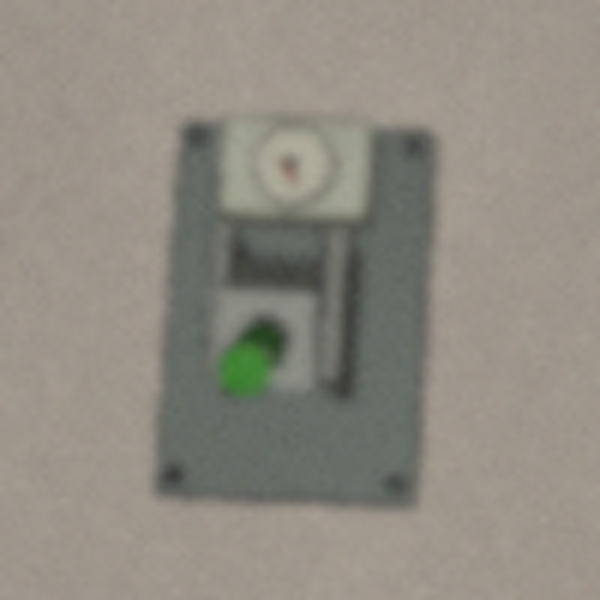

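Run:
```python
from h import *
from scipy.spatial.transform import Rotation as R
T=lambda u,v:(u/6+207-.4,v/6+224-.4); S=lambda u,v:(u*140/600+210-.4,v*140/600+162-.4)
c={k:v for k,v in dict(TL=(185,122),TR=(435,130),BL=(158,495),BR=(415,505)).items()}
for z in(0.01,):
    P={k:plane("top",T(*v),z) for k,v in c.items()}
    for k,v in P.items():print(k,np.round(v,4))
    f=lambda a,b:np.linalg.norm(P[a]-P[b])
    print("w",f("TL","TR"),f("BL","BR"),"len",f("TL","BL"),f("TR","BR"))
    for a,b in(("BL","TL"),("BR","TR")):
        d=P[b]-P[a];print("yaw",np.degrees(np.arctan2(d[1],d[0])))
    for a,b in(("TR","TL"),("BR","BL")):
        d=P[b]-P[a];print("yawy",np.degrees(np.arctan2(-d[0],d[1])))
print("side plate", [np.round(plane("side",S(*p),0.01),4) for p in((133,318),(203,440),(495,350))])
x,e=tri(S(208,124),T(245,370));print("end",x,e)
yaw=np.mean([0]) 
s=bot.get_state();M=R.from_euler("xyz",s["tool_rot"]).as_matrix();print(np.round(M,3))
```

```text
TL [0.6586 0.2393 0.01  ]
TR [0.6362 0.1144 0.01  ]
BL [0.4726 0.2741 0.01  ]
BR [0.4498 0.1484 0.01  ]
w 0.1269368018596048 0.12774681138646252 len 0.1892190973365588 0.18948307947961723
yaw -10.597442076865534
yaw -10.352001428802575
yawy -10.17249364575293
yawy -10.292809560603882
side plate [array([0.4766, 0.275 , 0.01  ]), array([0.4546, 0.1478, 0.01  ]), array([0.6388, 0.118 , 0.01  ])]
end [0.50316646 0.20346895 0.17484428] [0.001643394188198883, 0.001643394188198936]
[[-0.001  0.413  0.911]
 [-0.002  0.911 -0.413]
 [-1.    -0.002  0.   ]]
```

Measurements agree: key spacing is about 66 mm, the plate about 128 x 190 mm with yaw -10.4°, and the grip end is predicted (0.505,0.204,0.176) against triangulated (0.503,0.203,0.175). I'll go above the red key with the gripper shut.

```bash
python3 -m pendant '[[[0.06,-0.14,0.01,0,0,0],[0.06,-0.14,0.01,0,0,0],[0.06,-0.14,0.01,0,0,0],[0.06,-0.14,0.01,0,0,0],[0.06,-0.14,0.01,0,0,0],[0.06,-0.14,0.01,0,0,0],[0.06,-0.14,0.01,0,0,0],[0.06,-0.14,0.01,0,0,0],[0.06,-0.14,0.01,0,0,0],[0.06,-0.14,0.01,0,0,0]]]' 1 60
```

```text
time_s: 1.1
tcp_pos: [0.4187, 0.2403, 0.2752]
tool_rot: [-2.214, 1.571, -2.64]
ft_force: [1.1, 0.0, -0.2]
gripper_width: -0.0002
```

```bash
python3 -m pendant '[[[0.06,-0.15,0,0,0,0],[0.06,-0.15,0,0,0,0],[0.06,-0.15,0,0,0,0],[0.06,-0.15,0,0,0,0],[0.06,-0.15,0,0,0,0],[0.06,-0.15,0,0,0,0],[0.06,-0.15,0,0,0,0],[0.06,-0.15,0,0,0,0],[0.06,-0.15,0,0,0,0],[0,0,0,0,0,0]]]'
```

```text
time_s: 2.1
tcp_pos: [0.554, -0.1019, 0.2751]
tool_rot: [-1.012, 1.567, -1.446]
ft_force: [-0.2, -0.0, 0.0]
gripper_width: 0.0003
```

```bash
python3 -m pendant '[[[0.046,-0.145,-0.12,0,0,0],[0.046,-0.145,-0.12,0,0,0],[0,0,-0.16,0,0,0],[0,0,-0.14,0,0,0],[0,0,-0.12,0,0,0],[0,0,0,0,0,0],[0,0,0,0,0,0]]]'
python3 - <<'E'
from h import *
cv2.imwrite("pics/side1.png",cv2.resize(bot.capture("side")[200:400,280:480,::-1],(600,600),interpolation=cv2.INTER_CUBIC))
cv2.imwrite("pics/top1.png",cv2.resize(bot.capture("top")[190:310,330:450,::-1],(600,600),interpolation=cv2.INTER_CUBIC))
E
```

```text
time_s: 2.8
tcp_pos: [0.5765, -0.1677, 0.1104]
tool_rot: [-2.881, 1.57, 2.977]
ft_force: [0.5, -0.2, -0.5]
gripper_width: 0.0003
```

View pics/side1.png

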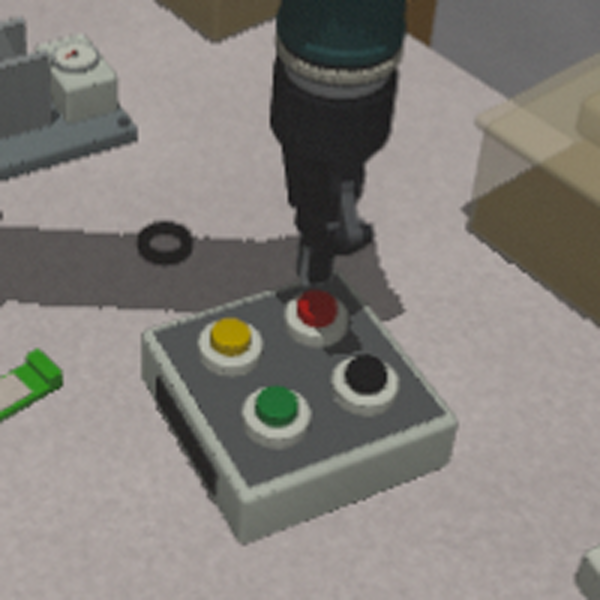

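View pics/top1.png

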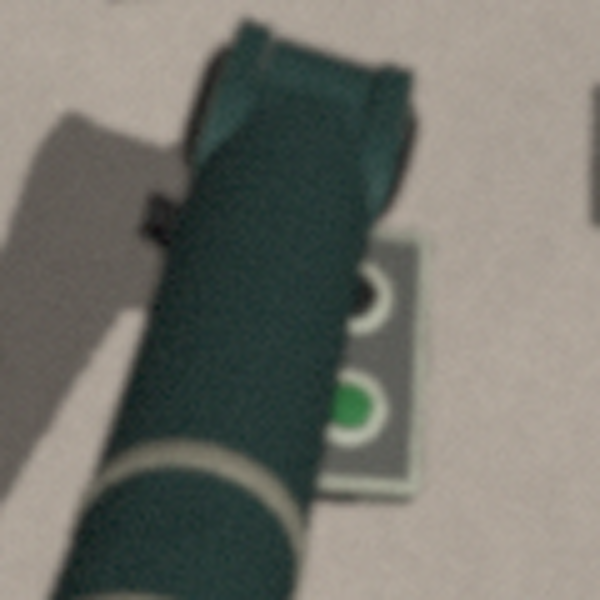

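The tip hangs just above the red key (tip at crop (318,280), key at (318,308)), 7 mm short in y. I'll correct that and press.

```bash
python3 -m pendant '[[[0,-0.028,0,0,0,0],[0,0,-0.03,0,0,0],[0,0,-0.03,0,0,0],[0,0,0,0,0,0],[0,0,0,0,0,0]]]';python3 -m pendant '[[[0,0,-0.016,0,0,0],[0,0,-0.016,0,0,0],[0,0,0,0,0,0],[0,0,0,0,0,0]]]'
```

```text
time_s: 3.4
tcp_pos: [0.5762, -0.1749, 0.0949]
tool_rot: [-3.03, 1.57, 2.828]
ft_force: [-0.1, -0.1, 0.7]
gripper_width: 0.0004
time_s: 3.8
tcp_pos: [0.5769, -0.1751, 0.0876]
tool_rot: [0.368, 1.57, -0.058]
ft_force: [-0.0, -0.3, 3.2]
gripper_width: 0.0
```

```bash
python3 -m pendant '[[[0,0,-0.008,0,0,0],[0,0,-0.008,0,0,0],[0,0,0,0,0,0],[0,0,0,0,0,0]]]'
```

```text
time_s: 4.2
tcp_pos: [0.577, -0.1751, 0.085]
tool_rot: [0.836, 1.569, 0.411]
ft_force: [-3.5, 1.7, 15.1]
gripper_width: 0.0
```

Bottomed (15 N). I'll release, move to yellow, press.

```bash
python3 -m pendant '[[[0,0,0.03,0,0,0],[0,0,0.05,0,0,0],[0,0,0.04,0,0,0],[-0.086,0.02,0,0,0,0],[-0.086,0.02,0,0,0,0],[-0.084,0.02,0,0,0,0],[0,0,-0.04,0,0,0],[0,0,-0.04,0,0,0],[0,0,0,0,0,0],[0,0,0,0,0,0]]]';python3 -m pendant '[[[0,0,-0.016,0,0,0],[0,0,-0.016,0,0,0],[0,0,0,0,0,0],[0,0,0,0,0,0]]]'
```

```text
time_s: 5.2
tcp_pos: [0.513, -0.1603, 0.0928]
tool_rot: [-2.203, 1.57, -2.628]
ft_force: [-0.6, -0.0, 0.1]
gripper_width: -0.0
time_s: 5.6
tcp_pos: [0.5135, -0.1605, 0.0858]
tool_rot: [0.121, 1.569, -0.305]
ft_force: [1.6, -0.6, 4.6]
gripper_width: 0.0002
```

```bash
python3 -m pendant '[[[0,0,-0.008,0,0,0],[0,0,0,0,0,0],[0,0,0,0,0,0]]]'
```

```text
time_s: 5.9
tcp_pos: [0.5135, -0.1605, 0.0849]
tool_rot: [0.397, 1.568, -0.029]
ft_force: [-1.3, 0.3, 14.5]
gripper_width: 0.0
```

```bash
python3 -m pendant '[[[0,0,0.03,0,0,0],[0,0,0.05,0,0,0],[0,0,0.04,0,0,0],[-0.02,-0.086,0,0,0,0],[-0.02,-0.086,0,0,0,0],[-0.02,-0.084,0,0,0,0],[0,0,-0.04,0,0,0],[0,0,-0.04,0,0,0],[0,0,0,0,0,0],[0,0,0,0,0,0]]]';python3 -m pendant '[[[0,0,-0.016,0,0,0],[0,0,-0.016,0,0,0],[0,0,0,0,0,0],[0,0,0,0,0,0]]]'
```

```text
time_s: 6.9
tcp_pos: [0.4975, -0.2227, 0.0927]
tool_rot: [2.94, 1.569, 2.515]
ft_force: [-0.1, 0.2, -0.3]
gripper_width: 0.0001
time_s: 7.3
tcp_pos: [0.4981, -0.2233, 0.0856]
tool_rot: [1.18, 1.57, 0.754]
ft_force: [0.8, 2.4, 4.8]
gripper_width: -0.0001
```

```bash
python3 -m pendant '[[[0,0,-0.008,0,0,0],[0,0,0,0,0,0],[0,0,0,0,0,0]]]'
```

```text
time_s: 7.6
tcp_pos: [0.4982, -0.2234, 0.0849]
tool_rot: [1.29, 1.569, 0.864]
ft_force: [-3.3, 4.5, 16.7]
gripper_width: -0.0001
```

```bash
python3 -m pendant '[[[0,0,0.04,0,0,0],[0,0,0.1,0,0,0],[0,0,0.18,0,0,0],[0,0,0.2,0,0,0],[0,0,0.18,0,0,0],[0,0.1,0,0,0,0],[0,0.16,0,0,0,0],[0,0.16,0,0,0,0],[0,0.16,0,0,0,0],[0,0.16,0,0,0,0]]]' 0
python3 -m pendant '[[[-0.01,0.16,0,0,0,0],[-0.01,0.16,0,0,0,0],[-0.01,0.16,0,0,0,0],[-0.01,0.16,0,0,0,0],[-0.01,0.16,0,0,0,0],[-0.01,0.1,0,0,0,0],[-0.01,0.1,0,0,0,0],[-0.01,0,0,0,0,0],[0,0,0,0,0,0]]]'
cat > g.py <<'E'
from h import *
from scipy.spatial.transform import Rotation as R
yaw=np.radians(-10.35);xd=np.array([np.cos(yaw),np.sin(yaw),0])
ax=-np.sin(np.radians(20))*xd+np.array([0,0,np.cos(np.radians(20))])
y=np.array([-np.sin(yaw),np.cos(yaw),0]);T=np.stack([-ax,y,np.cross(-ax,y)],1)
def rep(target):
    s=bot.get_state();M=R.from_euler("xyz",s["tool_rot"]).as_matrix()
    d=np.array(target)-s["tcp_pos"]
    print("shift units",np.round(d/.25,4),"turn units",np.round(R.from_matrix(T@M.T).as_rotvec()/(np.pi/2),4))
    v=d; print("along axis mm",np.round(1e3*v@ax,1),"perp y",np.round(1e3*v@y,1),"perp z",np.round(1e3*v@np.cross(ax,y),1), "F along",np.round(s["ft_force"]@np.stack([ax,y,np.cross(ax,y)],1),1),"T",np.round(s["torque"],2),"w",s["gripper_width"],"q",np.round(s["q"],2))
E
python3 - <<'E'
from g import *
G=np.array([.5124,.2025,.152]);rep(G+.1*ax)
E
```

```text
time_s: 8.6
tcp_pos: [0.4971, -0.0379, 0.2583]
tool_rot: [-0.375, 1.57, -0.801]
ft_force: [0.6, 0.5, -0.2]
gripper_width: 0.0425
time_s: 9.5
tcp_pos: [0.4771, 0.2107, 0.2579]
tool_rot: [-1.668, 1.57, -2.093]
ft_force: [0.2, 0.2, -0.8]
gripper_width: 0.0431
shift units [ 0.0067 -0.0081 -0.0477] turn units [-0.0658 -0.2129  0.1541]
along axis mm -11.9 perp y -1.7 perp z 2.2 F along [-0.8  0.2  0.2] T [ 0.03 -0.04  0.04] w 0.04305549962086598 q [-0.64  0.24  0.19  1.92 -0.05  0.99  0.72]
```

```bash
python3 -m pendant '[[[0.002,-0.002,-0.01,-0.0165,-0.0532,0.0385],[0.002,-0.002,-0.01,-0.0165,-0.0532,0.0385],[0.002,-0.002,-0.01,-0.0165,-0.0532,0.0385],[0.002,-0.002,-0.01,-0.0165,-0.0532,0.0385],[0,0,0,0,0,0],[0,0,0,0,0,0]]]'
python3 - <<'E'
from g import *
G=np.array([.5124,.2025,.152]);rep(G+.1*ax)
a=bot.capture("side");b=bot.capture("top")
cv2.imwrite("pics/side2.png",cv2.resize(a[130:280,200:350,::-1],(600,600),interpolation=cv2.INTER_CUBIC))
cv2.imwrite("pics/top2.png",cv2.resize(b[224:324,207:307,::-1],(600,600),interpolation=cv2.INTER_CUBIC))
E
```

```text
time_s: 10.1
tcp_pos: [0.4798, 0.208, 0.2486]
tool_rot: [0.004, 1.223, -0.181]
ft_force: [-0.1, -0.2, 0.3]
gripper_width: 0.0429
shift units [-0.0041  0.0027 -0.0105] turn units [-0.0009 -0.0006  0.0021]
along axis mm -2.1 perp y 0.5 perp z 2.0 F along [ 0.3 -0.2 -0.1] T [ 0.04  0.29 -0.03] w 0.04289090308325454 q [-0.79  0.14  0.19  2.12  0.35  0.67  0.53]
```

View pics/side2.png

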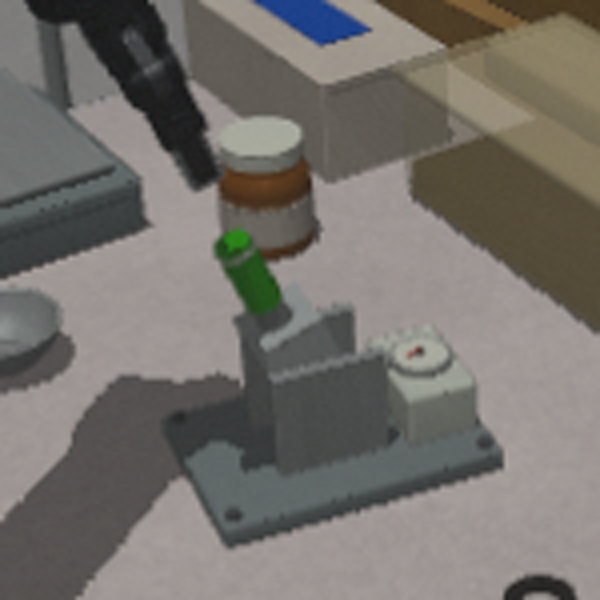

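View pics/top2.png

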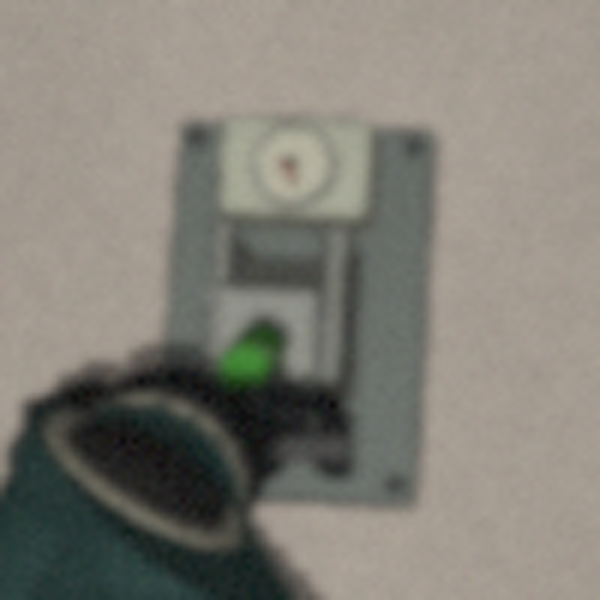

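The tool axis lines up with the plunger: the finger line in side crop extends through the cap at (237,242). Advancing.

```bash
python3 -m pendant '[[[-0.004,0.003,-0.01,0,0,0],[0.027,-0.005,-0.075,0,0,0],[0.027,-0.005,-0.075,0,0,0],[0.027,-0.005,-0.075,0,0,0],[0,0,0,0,0,0],[0,0,0,0,0,0]]]'
python3 - <<'E'
from g import *
G=np.array([.5124,.2025,.152]);rep(G)
a=bot.capture("side");b=bot.capture("top")
cv2.imwrite("pics/side3.png",cv2.resize(a[130:280,200:350,::-1],(600,600),interpolation=cv2.INTER_CUBIC))
cv2.imwrite("pics/top3.png",cv2.resize(b[224:324,207:307,::-1],(600,600),interpolation=cv2.INTER_CUBIC))
E
```

```text
time_s: 10.8
tcp_pos: [0.499, 0.2057, 0.1895]
tool_rot: [0.001, 1.222, -0.181]
ft_force: [1.4, -0.2, -0.3]
gripper_width: 0.0425
shift units [ 0.0536 -0.0128 -0.1499] turn units [-0.0002 -0.0003  0.0011]
along axis mm -39.9 perp y -0.7 perp z -0.1 F along [-0.7  0.1 -1.2] T [0.14 0.36 0.01] w 0.04250256808178485 q [-0.77  0.26  0.21  2.14  0.37  0.53  0.52]
```

View pics/side3.png

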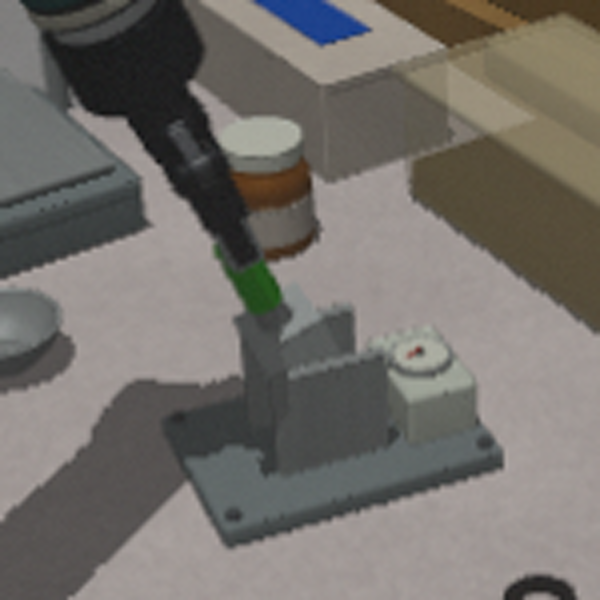

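View pics/top3.png

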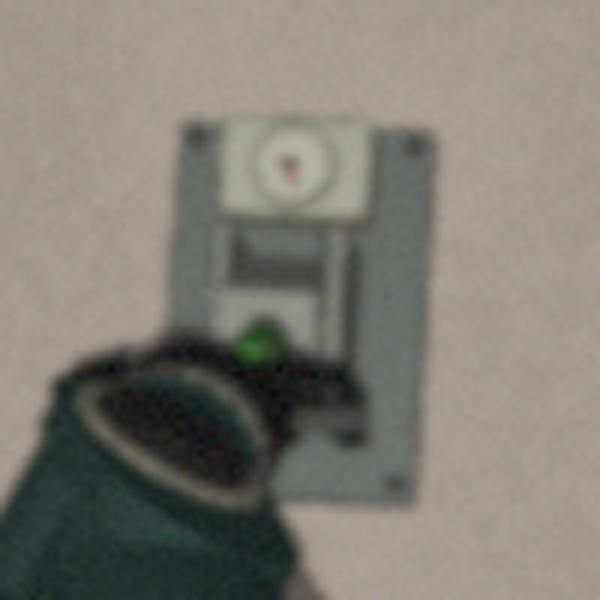

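```bash
python3 -m pendant '[[[0.017,-0.004,-0.048,0,0,0],[0.017,-0.004,-0.048,0,0,0],[0.017,-0.004,-0.048,0,0,0],[0,0,0,0,0,0],[0,0,0,0,0,0]]]'
python3 -m pendant '[[[0,0,0,0,0,0],[0,0,0,0,0,0],[0,0,0,0,0,0],[0,0,0,0,0,0]]]' 0.35 20
python3 - <<'E'
from g import *
G=np.array([.5124,.2025,.152]);rep(G)
a=bot.capture("side")
cv2.imwrite("pics/side4.png",cv2.resize(a[130:280,200:350,::-1],(600,600),interpolation=cv2.INTER_CUBIC))
E
```

```text
time_s: 11.4
tcp_pos: [0.5113, 0.2026, 0.1528]
tool_rot: [-0.001, 1.223, -0.182]
ft_force: [-0.5, -0.3, 0.7]
gripper_width: 0.0424
time_s: 11.8
tcp_pos: [0.5116, 0.2031, 0.1539]
tool_rot: [0.005, 1.221, -0.177]
ft_force: [0.5, 0.7, -0.6]
gripper_width: 0.0277
shift units [ 0.0032 -0.0025 -0.0075] turn units [-0.0009  0.0005  0.0003]
along axis mm -2.1 perp y -0.5 perp z -0.2 F along [-0.7  0.8 -0.2] T [ 0.03  0.31 -0.02] w 0.02772060702433771 q [-0.75  0.33  0.22  2.14  0.38  0.44  0.51]
```

View pics/side4.png

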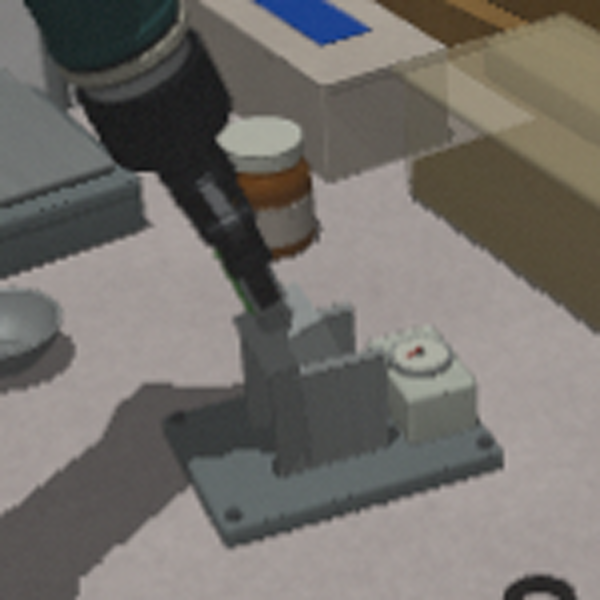

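```bash
python3 -m pendant '[[[0,0,0,0,0,0],[0,0,0,0,0,0],[0,0,0,0,0,0]]]' 0.42 20
python3 - <<'E'
from g import *
rep([.5124,.2025,.152])
E
python3 -m pendant '[[[0,0,0,0,0,0],[0,0,0,0,0,0],[0,0,0,0,0,0]]]' 1 20
python3 - <<'E'
from g import *
rep([.5124,.2025,.152])
E
```

```text
time_s: 12.15
tcp_pos: [0.5115, 0.203, 0.1536]
tool_rot: [0.003, 1.222, -0.178]
ft_force: [-0.9, 0.6, 0.3]
gripper_width: 0.0246
shift units [ 0.0034 -0.0018 -0.0063] turn units [-0.0007  0.0002  0.0004]
along axis mm -1.8 perp y -0.3 perp z -0.3 F along [0.6 0.4 0.9] T [ 0.09  0.31 -0.02] w 0.024635515992016233 q [-0.75  0.33  0.22  2.14  0.38  0.44  0.51]
time_s: 12.45
tcp_pos: [0.5115, 0.2029, 0.1536]
tool_rot: [0.003, 1.222, -0.178]
ft_force: [-1.2, -0.8, 1.6]
gripper_width: 0.0235
shift units [ 0.0035 -0.0018 -0.0064] turn units [-0.0006  0.0002  0.0004]
along axis mm -1.8 perp y -0.3 perp z -0.3 F along [ 1.8 -1.   0.4] T [ 0.03  0.38 -0.03] w 0.023542748456595576 q [-0.75  0.33  0.22  2.14  0.38  0.44  0.51]
```

Gripped with about 1 N side load. Firming the grip and drawing a first bit along the axis, with checks.

```bash
python3 -m pendant '[[[0,0,0,0,0,0],[0,0,0,0,0,0],[-0.0027,0.0005,0.0075,0,0,0],[-0.0054,0.001,0.015,0,0,0],[-0.0054,0.001,0.015,0,0,0],[-0.0027,0.0005,0.0075,0,0,0],[0,0,0,0,0,0]]]' 1 50
python3 - <<'E'
from g import *
rep(np.array([.5124,.2025,.152]))
E
```

```text
time_s: 13.15
tcp_pos: [0.5073, 0.2037, 0.1651]
tool_rot: [0.003, 1.222, -0.178]
ft_force: [0.8, -0.5, -1.0]
gripper_width: 0.0227
shift units [ 0.0205 -0.0049 -0.0522] turn units [-0.0007  0.0002  0.0004]
along axis mm -14.1 perp y -0.3 perp z -0.5 F along [-1.3 -0.3 -0.5] T [ 0.09  0.37 -0.02] w 0.02273316482657688 q [-0.76  0.31  0.22  2.14  0.38  0.46  0.51]
```

```bash
python3 -m pendant '[[[-0.0027,0.0005,0.0075,0,0,0],[-0.0054,0.001,0.015,0,0,0],[-0.0054,0.001,0.015,0,0,0],[-0.0054,0.001,0.015,0,0,0],[-0.0027,0.0005,0.0075,0,0,0],[0,0,0,0,0,0]]]'
python3 - <<'E'
from g import *
rep(np.array([.5124,.2025,.152]))
a=bot.capture("side")
cv2.imwrite("pics/side5.png",cv2.resize(a[150:250,220:320,::-1],(600,600),interpolation=cv2.INTER_CUBIC))
E
```

```text
time_s: 13.75
tcp_pos: [0.5019, 0.2048, 0.1801]
tool_rot: [0.004, 1.222, -0.178]
ft_force: [-1.3, 0.1, -1.6]
gripper_width: 0.023
shift units [ 0.0419 -0.0092 -0.1124] turn units [-0.0008  0.0003  0.0003]
along axis mm -30.1 perp y -0.4 perp z -0.4 F along [-1.1 -0.1  1.8] T [ 0.08  0.5  -0.05] w 0.022990056256521847 q [-0.76  0.27  0.21  2.14  0.37  0.5   0.52]
```

View pics/side5.png

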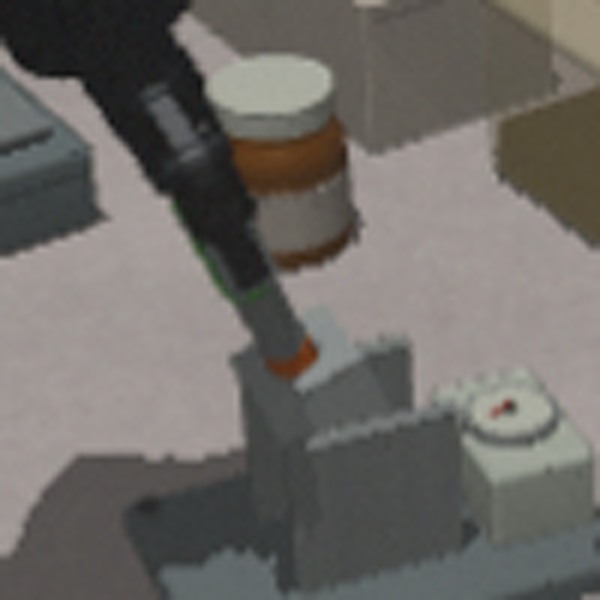

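Orange is partly out at crop (293,357), consistent with about 68 mm. Another 18 mm to go.

```bash
python3 -m pendant '[[[-0.0027,0.0005,0.0075,0,0,0],[-0.0054,0.001,0.015,0,0,0],[-0.0054,0.001,0.015,0,0,0],[-0.0054,0.001,0.015,0,0,0],[-0.0054,0.001,0.015,0,0,0],[0,0,0,0,0,0],[0,0,0,0,0,0]]]'
python3 - <<'E'
from g import *
rep(np.array([.5124,.2025,.152]))
a=bot.capture("side")
cv2.imwrite("pics/side6.png",cv2.resize(a[150:250,220:320,::-1],(600,600),interpolation=cv2.INTER_CUBIC))
for i in range(4):
    bot.capture("side"); s=bot.get_state();print(np.round(s["ft_force"],1),np.round(s["torque"],2))
E
```

```text
time_s: 14.5
tcp_pos: [0.496, 0.2058, 0.1968]
tool_rot: [0.004, 1.222, -0.178]
ft_force: [-0.5, 1.0, -1.0]
gripper_width: 0.023
shift units [ 0.0658 -0.0133 -0.1792] turn units [-0.0007  0.0002  0.0004]
along axis mm -47.8 perp y -0.3 perp z -0.4 F along [-0.7  0.9  1. ] T [0.13 0.56 0.04] w 0.023017301514023893 q [-0.77  0.24  0.21  2.14  0.37  0.54  0.52]
[-1.4  0.  -2. ] [0.06 0.52 0.02]
[-0.  -0.2 -1.1] [ 0.1   0.52 -0.03]
[-0.6  0.2 -1.1] [0.13 0.52 0.  ]
[-1.1 -0.3 -1.6] [0.1  0.52 0.01]
```

View pics/side6.png

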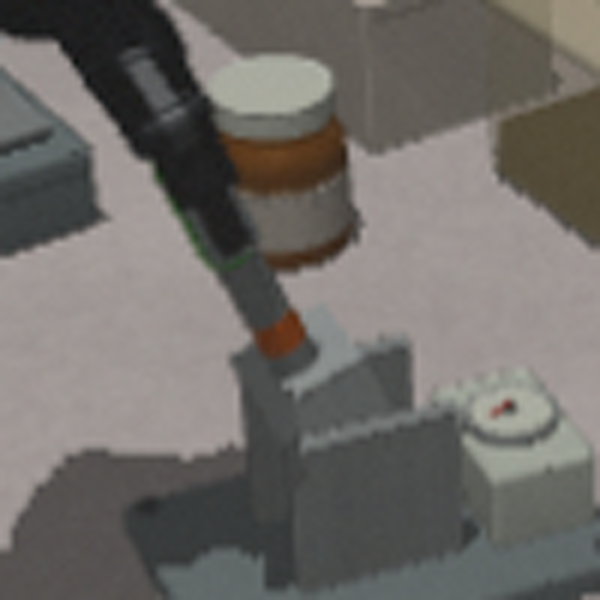

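Orange band is fully out at crop (280,335), about 11 mm of bare steel shows below it, and no blue. Side forces are about 1 N and the torque rise matches the plunger's weight. Handing in.

Run:
```python
from station import bot
print(bot.finish_job(), bot.get_state()["time_s"])
```

```text
the job is handed in; nothing more can be done
the job is handed in; nothing more can be done
```

I pressed the red, yellow and green keys in that order, then drew the plunger about 46 mm along its bore and handed the job in while still holding it.

- **Keys:** each key was bottomed at about 15–17 N and let up before the next. I steered clear of the black key. I took no picture after the presses, so the releases rest on the tool lifting about 30 mm clear of each key.
- **Plunger:** it now stands about 86 mm out (68 mm at the check before the last stroke). The last picture showed the whole orange band out, about 11 mm of bare steel below it and no blue.
- **Loads while holding:** side forces were about 1 N, which is near the sensor noise. The rise in wrist torque is about what the plunger's weight alone would give. The tool's angle was within about 0.1° of the bore axis I measured.
- **Time and bystanders:** the job took about 15 s of robot time. I saw nothing moved in the pictures around the barrel, but I did not take a last full-scene picture to check every bystander.

No check failed or disagreed, apart from the camera measurements differing by 2–4 mm, which the loose grip allowed for.

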